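# Cock the plasma press on its hair-trigger catch

## Task

Set the plasma press open for the next bag: draw the lever down by its ball knob against the spring, slip it sideways under the catch, ease it up until it hangs in the notch, and leave it hooked there with the press held open. The catch is hair-triggered and nobody has noted its height, so go by feel: never let the lever fly back, do not force it against the catch or the rubber pad below, and do not touch the catch itself. Leave the other things on the bench where they are.

Things in the scene. Friction and masses are not known exactly. Their poses are not given: they have to be found in the camera images.
- press: the plasma press, fixed: grey base 285 x 170 x 35 mm with an upright aluminium box (58 x 165 mm, top 260 mm over the bench) at its +x end. Origin on the bench 2 mm from under the base's middle; z up, x from the knob end to the box. The base's front edge is at x -145 mm; the knob stands out beyond it over the bench.
- hinge (a point): middle of the steel hinge shaft, along the press's y, at x 70, z 72 mm of the press frame. It carries a clear upright plate (150 x 200 mm), which tips towards -x as the press opens, and the lever: a 12 mm steel rod towards -x with a ball knob 280 mm from the shaft.
- knob (a point): centre of the black ball knob, 36 mm across, on the lever's end, 199 mm over the bench at the start. In the press frame (mm), with q = joint plate, s = joint lever, a = 0.471 - q: x = 70 - 280 cos(a) cos(s), y = -280 sin(s), z = 72 + 280 sin(a) cos(s). Hard and smooth: squeezed hard it can creep between flat pads; fingertips can also bear down on it from above.
- plate (a joint): rad by which lever and plate are drawn down: 0 shut (lever rises at 27 degrees, held by the spring), growing as the knob goes down; lever level at 0.471, end stop 0.64. The spring pushes the knob up with about 5 N at 0 and 8 to 9.5 N near the catch. Hooked it reads 0.41 to 0.56, after the catch's height. Reading good to about 0.01.
- lever (a joint): sideways swing of the lever on its pin, rad: 0 is the free side, to which a weak spring (about 1 N at the knob) throws it; grows towards the catch (the press's -y); end stop 0.16. About 0.115 (knob 32 mm aside) when it hangs in the notch. Reading good to about 0.01.
- bracket: the catch: a steel gate like a C on its side, 16 mm long, open to +y. Origin at bench height under the free lever's line, 190 mm from the shaft; axes as the press. From that line towards -y: upper jaw with rounded tip at 12 mm, a notch 2 mm deep on its underside at 22 mm, shank at 31 mm. Lower jaw: a rubber pad from 10 mm on the +y side to the shank. The rod has 3.5 mm of play between tip and pad.
- catch_foot (a point): on the base's top between the two studs (tops 96 mm over the bench) that hold the gate, 48 mm to -y of the free lever. The gate is set anywhere in a 28 mm range, not reported: hooked, the rod's middle there is 56 to 84 mm over the bench; it meets the pad 5.5 mm lower. It bears on the notch with about 13 N; 3 N sideways on the knob, away from the catch, fires it. Over 30 N on the gate is forcing.
- marker: bystander: a white felt pen with black cap, 135 mm long, 13 mm thick, lying about 130 mm ahead of the knob. Origin on the bench under its middle.
- stripper: bystander: steel tube-stripping pliers with two white rollers, 165 x 75 mm, 22 mm high, lying on the press's +y side. Origin on the bench near the pivot's middle.
- roll: bystander: a paper roll standing flat, 72 mm across, 30 mm high, on the press's -y side. Origin under its middle.
- clips: bystander: an open clear tray of metal clips, 110 x 80 x 35 mm, behind the press. Origin under its middle.

How it is judged:
By the outcome, as a careful person would: the job done as asked, in the order asked, and still so for the second after the job is handed in, with the robot touching nothing.
It also fails if it takes over 72 s, if anything falls off the work surface, if the arm or the gripper's body presses on something with over 40 N, if the wrist force passes 120 N, or if a joint passes its speed limit or range.

## Robot

A 7-joint arm with a two-finger parallel gripper is mounted at the origin on the work surface. World frame = base frame: x ahead of the robot, y to its left, z up, the work surface at z = 0. Lengths are in m, angles in rad, forces in N, time in s.
With the tool pointing down it reaches from about 0.425 to 0.875 m from the base axis. Payload 4.7 kg.
Tool frame: the origin (TCP) lies at the very end of the fingers, on their centre line; the grasp point (between the pads) lies 19 mm behind it; z points along the fingers, y is the direction in which the jaws open and shut (so a half turn about z gives the same grasp; the last joint's range is limited). The gripper opens to 87 mm and grips with 3 to 60 N. Pads are 19 mm wide; open, the fingers measure 117 mm over their backs; the gripper's body (75 mm by 190 mm) begins 51 mm behind the grasp point.
Start: joints at [1.233, 0.321, -0.07, 1.45, 0.023, 1.371, -0.057], TCP at [0.224, -0.61, 0.223] pointing down, gripper open.
Joint ranges: [-2.86, 2.86], [-0.3, 2.09], [-1.38, 1.24], [0.06, 2.45], [-1.56, 4.7], [0.09, 2.05], [-2.69, 2.69]. Speed limits (rad/s): [2.57, 2.57, 3.14, 3.14, 3.14, 3.14, 3.14].

## Interface

Orientations are given as a rotation vector (axis times angle).
In Python, from bench import ctrl, get_image, camera_info gives the robot as it stands.
- The arm moves only by the tool carry_out, never from a script. Its argument "commands" is a list of rows, each an object of numbers: "tx", "ty", "tz": the shift along the tool's x, y, z in m; "rx", "ry", "rz": the turn, a rotation vector about the tool's x, y, z in rad; "jaw": the opening, from 0 (shut) to 1 (fully open). In form: [{"tx": .., "ty": .., "tz": .., "rx": .., "ry": .., "rz": .., "jaw": ..}, ...]. A call has 1 to 12 rows; each row is the pose to reach, as a shift and turn from the pose commanded when the call began, along the tool's axes at that moment; what a row does not reach only later rows make up. A row lasts 1/8 s, in which the tool goes at most 62.5 mm and 10.7 degrees, less where a joint would pass 70% of its speed; a pose out of reach is approached as far as the arm can. A call with a gripper value outside its range is refused whole. The fingers move at their own pace and stop on an object; "grip_force" is the grip in N (left out, the last holds). Time passes only in rows, so rows that repeat a pose let the fingers close. It gives the time, the measured TCP pose, the force and the opening at its end, in the units of the state.
- ctrl.get_state(): the state, without advancing time (a new reading comes with each control period).
- get_image(name): name is "side" or "top" or "wrist"; returns the picture (400x640x3 uint8, red, green, blue); there is no depth.
- camera_info(name): a dict with "intrinsics" (3x3 intrinsics, pixels), "R" (3x3) and "t" (3): a world point X has camera coordinates R X + t. Camera axes: x right, y down, z forward; pixel columns grow to the right and rows downward; lengths in m; the calibration is good to about 2 mm. A picture is of the moment at which its call begins: read the wrist's pose just before it. camera_info takes no time and is no camera call; for the wrist camera it gives the pose at the moment of the call.
- ctrl.close_job(): hands the job in, once; it reports no verdict.
The state is a dict: "time": time; "joint_positions": joint angles; "qd": joint speeds; "joint_torque": joint torques, N m; "position": TCP position; "tool_rot": TCP orientation; "ft_force": force on the tool from outside, world axes, zero at the start; "torque": the same for the moment, N m; "grip_width": opening from 0.0 (shut) to 1.0 (fully open).
Only numpy, scipy, OpenCV 4.12 (cv2) and the standard library are available. Lean on these libraries where they do the work, as an engineer would, in place of code of your own. Each camera call takes 0.05 s, during which the arm holds its last target.

## Working session

There is one attempt and no reset: what is moved stays moved. The work goes in short steps, Python scripts to look and compute and a tool call to move; the robot and the scene stay as the last step left them, time stands still between calls to the robot, and variables do not carry over. Pictures are saved under pics/ and viewed, and the job is handed in when it is done.

Besides the shell and the picture viewer there is one more tool, called after "Call:" as a command line: name --argument value ..., lists and objects as JSON in quotes. carry_out: Moves the arm, as the interface text tells. Its arguments: {"type":"object","properties":{"commands":{"type":"array"},"grip_force":{"type":"number"}},"required":["commands"]}

```bash
ls; mkdir -p pics; python3 - <<'E'
from bench import ctrl,get_image,camera_info
import cv2,numpy as np
s=ctrl.get_state();print(s)
for n in("side","top","wrist"):
    i=camera_info(n);print(n,np.round(i["intrinsics"],1).tolist(),np.round(i["R"],4).tolist(),np.round(i["t"],4).tolist())
    cv2.imwrite(f"pics/{n}0.png",get_image(n)[:,:,::-1])
E
```

```text
pics
{'time': 0.0, 'joint_positions': array([ 1.23311074,  0.32184762, -0.07009565,  1.45165304,  0.02264574,
        1.37077981, -0.05688666]), 'qd': array([-0.00028371,  0.00013661,  0.00057446, -0.00087142, -0.00094082,
       -0.00046492,  0.00047167]), 'joint_torque': array([-3.61331022e-04, -4.91300154e+01, -4.03989851e-01, -3.12530780e+01,
       -6.38876553e-02,  4.38667636e-02,  1.96460746e-04]), 'position': array([ 0.22373254, -0.60970856,  0.22145663]), 'tool_rot': array([-3.09128869e+00, -5.49513426e-01,  7.33078263e-04]), 'ft_force': array([0.15665171, 0.05774343, 0.56612574]), 'torque': array([ 0.03014885, -0.00404728, -0.04948039]), 'grip_width': 1.0043118839624896}
side [[363.6, 0.0, 324.3], [0.0, 363.6, 197.0], [0.0, 0.0, 1.0]] [[-0.8951, -0.4458, -0.002], [-0.2777, 0.5611, -0.7798], [0.3487, -0.6975, -0.6261]] [0.4756, 0.2847, 0.7785]
top [[439.7, 0.0, 328.5], [0.0, 439.7, 195.7], [0.0, 0.0, 1.0]] [[-0.0235, -0.9997, -0.0029], [-0.985, 0.0237, -0.1706], [0.1707, -0.0011, -0.9853]] [-0.0521, 0.5698, 1.0789]
wrist [[277.1, 0.0, 318.6], [0.0, 277.1, 206.0], [0.0, 0.0, 1.0]] [[0.3446, -0.9387, -0.0022], [-0.9107, -0.3349, 0.242], [-0.2279, -0.0813, -0.9703]] [-0.6481, -0.0303, 0.3896]
```

View pics/side0.png

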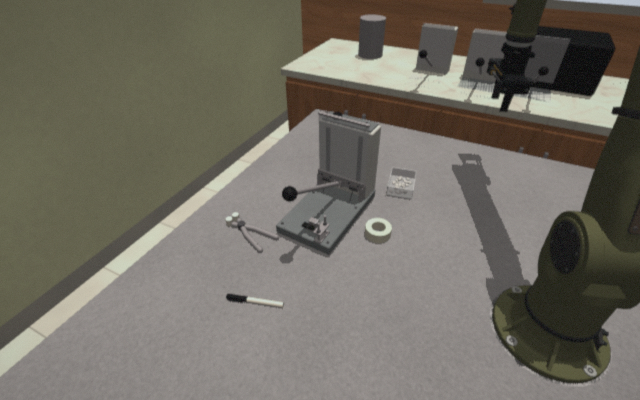

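View pics/top0.png

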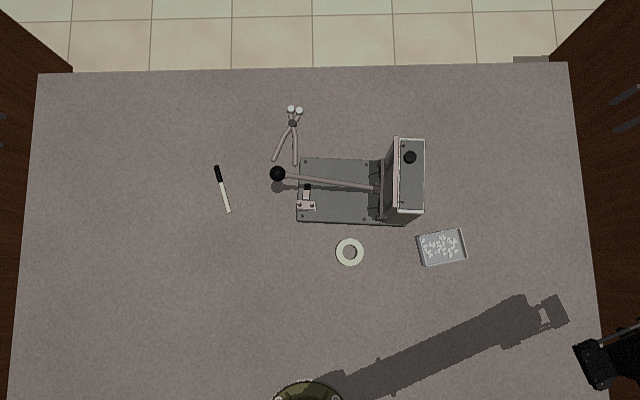

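View pics/wrist0.png

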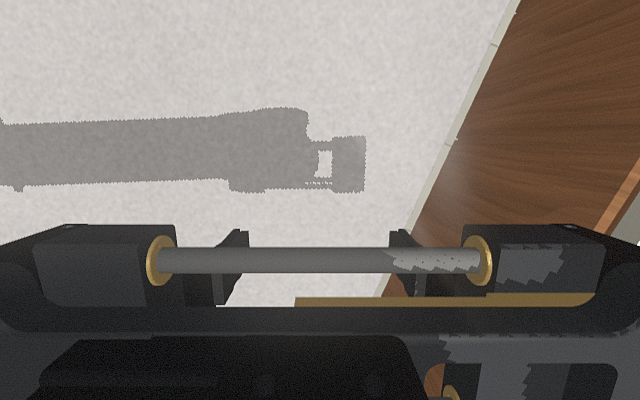

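Top: knob at (277,173), catch gate near (307,197), base about (297..425, 157..225). Side: knob at (290,193). The press x axis points about along world -y. Now I'll triangulate and look closer.

```bash
cat > h.py <<'E'
import cv2,numpy as np
from bench import ctrl,get_image,camera_info
def ray(n,uv,i=None):
    i=i or camera_info(n);K=np.array(i["intrinsics"]);R=np.array(i["R"]);t=np.array(i["t"])
    d=R.T@np.linalg.solve(K,[uv[0],uv[1],1.]);return -R.T@t,d/np.linalg.norm(d)
def plane(n,uv,z,i=None):
    o,d=ray(n,uv,i);return o+d*(z-o[2])/d[2]
def tri(*rs):
    A=np.zeros((3,3));b=np.zeros(3)
    for o,d in rs:
        P=np.eye(3)-np.outer(d,d);A+=P;b+=P@o
    p=np.linalg.solve(A,b);return p,[np.linalg.norm((np.eye(3)-np.outer(d,d))@(p-o)) for o,d in rs]
def proj(n,X,i=None):
    i=i or camera_info(n);p=np.array(i["intrinsics"])@(np.array(i["R"])@X+np.array(i["t"]));return p[:2]/p[2]
def blob(img,near,thr=45,r=20):
    m=(img.max(2)<thr).astype(np.uint8);n,l,s,c=cv2.connectedComponentsWithStats(m)
    k=min([j for j in range(1,n) if s[j,4]>40],key=lambda j:np.hypot(*(c[j]-near)));return c[k],s[k]
E
python3 - <<'E'
from h import *
s=cv2.imread("pics/side0.png");t=cv2.imread("pics/top0.png")
a,sa=blob(s,(290,193));b,sb=blob(t,(277,173));print(a,sa,b,sb)
p,e=tri(ray("side",a),ray("top",b));print("knob",p,e, plane("top",b,.199),plane("side",a,.199))
cv2.imwrite("pics/topz.png",cv2.resize(t[130:240,255:445],None,fx=4,fy=4,interpolation=cv2.INTER_CUBIC))
cv2.imwrite("pics/sidez.png",cv2.resize(s[100:260,260:400],None,fx=3.7,fy=3.7,interpolation=cv2.INTER_CUBIC))
E
```

```text
[289.26973684 193.45394737] [283 187  14  14 152] [277.07978723 173.31914894] [270 166  15  16 188]
knob [0.59612539 0.04862431 0.1982448 ] [np.float64(0.00013718107171538374), np.float64(0.0001371810717155255)] [0.59608339 0.0485894  0.199     ] [0.59544333 0.04941701 0.199     ]
```

View pics/topz.png

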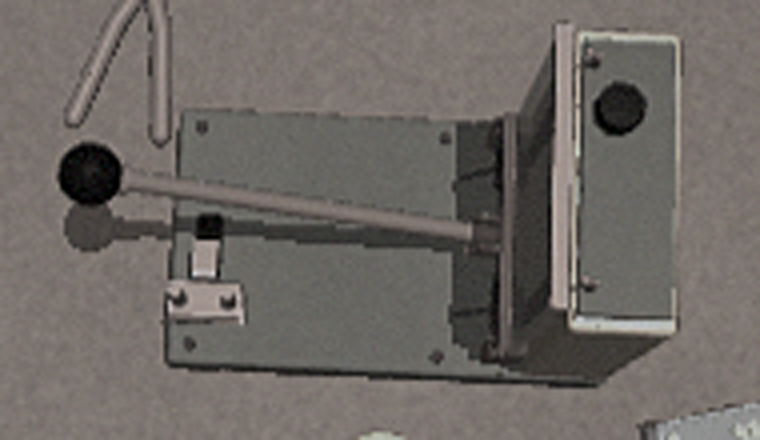

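View pics/sidez.png

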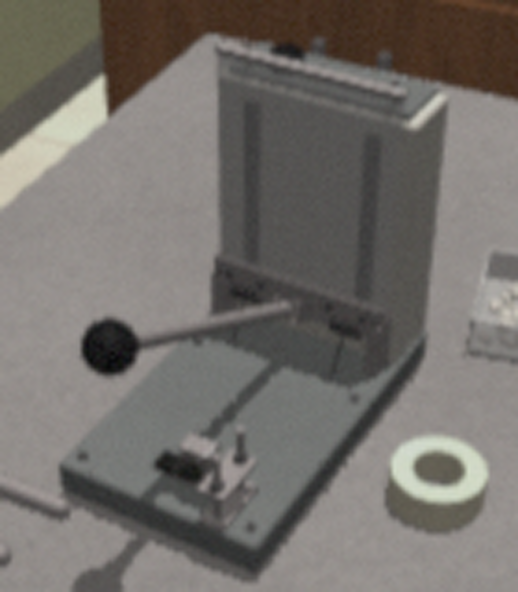

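The zoomed top view shows the base's top front corners at about (300.5,157.5) and (296.8,220.5). The gate's black tip is at (307,187) and its studs are at (300,204) and (312,205).

```bash
python3 - <<'E'
from h import *
k=np.array([.5961,.0486,.1982])
f=lambda u,v:(255+u/4,130+v/4)
A=plane("top",f(182,110),.035);B=plane("top",f(167,361),.035);print(A,B,np.linalg.norm(A-B))
C=plane("top",f(600,380),.035);print(C,np.linalg.norm(C-B))
ang=lambda v:np.arctan2(v[1],v[0])
print("yaw from front", ang(A-B)-np.pi/2, "from side",ang(C-B))
# rod axis: hinge end pixel
for uv in [(470,232),(485,233)]:
  for z in (.075,.085): 
    h=plane("top",f(*uv),z);print(uv,z,h,ang((h-k)[:2]))
yaw=(ang(A-B)-np.pi/2+ang(C-B))/2
for y in (ang(A-B)-np.pi/2,ang(C-B),yaw):
  x=np.array([np.cos(y),np.sin(y)]);yy=np.array([-x[1],x[0]])
  O=k[:2]-x*(.07-.28*np.cos(.471));print(y,"O from knob",O, "O from corners",(A+B)[:2]/2+x*.1425, "knob in corner frame",(k-(A+B)/2)[:2]@x-.1425,(k-(A+B)/2)[:2]@yy)
for nm,uv in [("s1",(180,297)),("s2",(229,300))]:
  print(nm,plane("top",f(*uv),.096))
E
```

```text
[0.67488881 0.00592836 0.035     ] [0.5087624  0.01767652 0.035     ] 0.16654129087887343
[ 0.48988181 -0.25997604  0.035     ] 0.27829376865743727
yaw from front -1.641396970161391 from side -1.638692600833126
(470, 232) 0.075 [ 0.58092819 -0.17640671  0.075     ] -1.6381226500347792
(470, 232) 0.085 [ 0.57903882 -0.17537378  0.085     ] -1.6468244127991407
(485, 233) 0.075 [ 0.58006285 -0.18579354  0.075     ] -1.6391096389146942
(485, 233) 0.085 [ 0.57818144 -0.18467411  0.085     ] -1.6474591001687326
-1.641396970161391 O from knob [ 0.58343685 -0.13046499] O from corners [ 0.58177337 -0.13034257] knob in corner frame -0.17950741685019525 0.0016679727371424087
-1.638692600833126 O from knob [ 0.58392115 -0.13049858] O from corners [ 0.58215782 -0.13036923] knob in corner frame -0.17950277071249435 0.0017680482387470546
-1.6400447854972584 O from knob [ 0.58367899 -0.13048195] O from corners [ 0.58196558 -0.13035603] knob in corner frame -0.1795051276114896 0.0017180120585540116
s1 [0.54075251 0.0048338  0.096     ]
s2 [ 0.53817708 -0.0251258   0.096     ]
```

Yaw comes out at -1.640 rad from three cues, and the knob at press x = -179.5 mm, as specified. Next I'll estimate the gate height roughly from two views and plan the approach.

```bash
cat >> h.py <<'E'
from scipy.spatial.transform import Rotation as Ro
YAW=-1.640;PX=np.array([np.cos(YAW),np.sin(YAW),0]);PY=np.array([-PX[1],PX[0],0]);PO=np.array([.5835,-.1305,0])
def P2W(x,y,z): return PO+PX*x+PY*y+np.array([0,0,z])
def W2P(p): d=np.asarray(p)-PO; return np.array([d@PX,d@PY,d[2]])
def knob(q,s):
    a=.471-q;return np.array([.07-.28*np.cos(a)*np.cos(s),-.28*np.sin(s),.072+.28*np.sin(a)*np.cos(s)])
def q_of_z(z,s=0): return .471-np.arcsin((z-.072)/.28/np.cos(s))
# goal tool orientation: z down, y along press +y
RG=np.column_stack([np.cross(PY,[0,0,-1.]),PY,[0,0,-1.]])
def rel(p,R,st):
    R0=Ro.from_rotvec(st["tool_rot"]).as_matrix();d=R0.T@(p-st["position"])
    return np.round(d,4),np.round(Ro.from_matrix(R0.T@R).as_rotvec(),4)
E
python3 - <<'E'
from h import *
f=lambda u,v:(255+u/4,130+v/4);g=lambda u,v:(260+u/3.7,100+v/3.7)
for n,a,b in [("pad?",(209,227),(180,463)),("jaw",(205,243),(190,443)),("stud far",(229,298),(240,430)),("stud near",(180,296),(216,467))]:
    p,e=tri(ray("top",f(*a)),ray("side",g(*b)));print(n,W2P(p)*1e3,e[0]*1e3)
print("pliers end",W2P(plane("top",f(72,122),.01))*1e3)
print(RG)
st=ctrl.get_state();p=P2W(*knob(0,-.0))
for z in(.4,.26): print(rel(np.r_[p[:2],z],RG,st))
c=camera_info("wrist");print("cam rel tool",Ro.from_rotvec(st["tool_rot"]).as_matrix().T@(-np.array(c["R"]).T@c["t"]-st["position"]))
E
```

```text
pad? [-117.68510739   -3.15480853   52.26226501] 4.174974762010869
jaw [-119.0599791   -16.0062562    77.74463601] 1.6954040449799657
stud far [-102.60931285  -49.74985699   91.6540342 ] 0.9173990412712121
stud near [-133.44189229  -48.59367997   81.35935093] 0.6268797884206228
pliers end [-217.97372966   76.6158856    10.        ]
[[ 0.06914845  0.99760638  0.        ]
 [ 0.99760638 -0.06914845  0.        ]
 [ 0.          0.         -1.        ]]
(array([ 0.5762, -0.4901, -0.1776]), array([-1.4000e-03, -8.0000e-04, -1.1498e+00]))
(array([ 0.5762, -0.4899, -0.0376]), array([-1.4000e-03, -8.0000e-04, -1.1498e+00]))
cam rel tool [ 0.06494082 -0.00082928 -0.16241834]
```

Call:
carry_out --commands '[{"tz":-0.05,"jaw":0.3},{"tx":0.02,"ty":-0.017,"tz":-0.1,"rz":-0.05,"jaw":0.3},{"tx":0.06,"ty":-0.05,"tz":-0.14,"rz":-0.15,"jaw":0.3},{"tx":0.1,"ty":-0.085,"tz":-0.17,"rz":-0.25,"jaw":0.3},{"tx":0.145,"ty":-0.123,"tz":-0.178,"rz":-0.35,"jaw":0.3},{"tx":0.19,"ty":-0.162,"tz":-0.178,"rz":-0.45,"jaw":0.3},{"tx":0.235,"ty":-0.2,"tz":-0.178,"rz":-0.55,"jaw":0.3},{"tx":0.28,"ty":-0.238,"tz":-0.178,"rz":-0.65,"jaw":0.3},{"tx":0.325,"ty":-0.276,"tz":-0.178,"rz":-0.75,"jaw":0.3},{"tx":0.37,"ty":-0.315,"tz":-0.178,"rz":-0.85,"jaw":0.3},{"tx":0.415,"ty":-0.353,"tz":-0.178,"rz":-0.95,"jaw":0.3},{"tx":0.46,"ty":-0.391,"tz":-0.178,"rz":-1.05,"jaw":0.3}]' --grip_force 40

```text
invalid input
```

```bash
python3 - <<'E'
from h import *
st=ctrl.get_state();print(st["time"],st["position"],st["ft_force"],st["grip_width"]*87)
p=P2W(*knob(0,0))
print(rel(np.r_[p[:2],.27],RG,st))
E
```

```text
0.15 [ 0.2237678  -0.60983086  0.22168822] [-0.52084118 -0.49831396 -0.34643122] 86.96182421755272
(array([ 0.5762, -0.4899, -0.0476]), array([-1.4000e-03, -8.0000e-04, -1.1498e+00]))
```

The call was probably refused because each row needs every key. I'll give all of them.

Call:
carry_out --commands '[{"tx":0,"ty":0,"tz":-0.05,"rx":0,"ry":0,"rz":0,"jaw":0.3},{"tx":0.02,"ty":-0.017,"tz":-0.1,"rx":0,"ry":0,"rz":-0.05,"jaw":0.3},{"tx":0.06,"ty":-0.05,"tz":-0.14,"rx":0,"ry":0,"rz":-0.15,"jaw":0.3},{"tx":0.1,"ty":-0.085,"tz":-0.17,"rx":0,"ry":0,"rz":-0.25,"jaw":0.3},{"tx":0.145,"ty":-0.123,"tz":-0.178,"rx":0,"ry":0,"rz":-0.35,"jaw":0.3},{"tx":0.19,"ty":-0.162,"tz":-0.178,"rx":0,"ry":0,"rz":-0.45,"jaw":0.3},{"tx":0.235,"ty":-0.2,"tz":-0.178,"rx":0,"ry":0,"rz":-0.55,"jaw":0.3},{"tx":0.28,"ty":-0.238,"tz":-0.178,"rx":0,"ry":0,"rz":-0.65,"jaw":0.3},{"tx":0.325,"ty":-0.276,"tz":-0.178,"rx":0,"ry":0,"rz":-0.75,"jaw":0.3},{"tx":0.37,"ty":-0.315,"tz":-0.178,"rx":0,"ry":0,"rz":-0.85,"jaw":0.3},{"tx":0.415,"ty":-0.353,"tz":-0.178,"rx":0,"ry":0,"rz":-0.95,"jaw":0.3},{"tx":0.46,"ty":-0.391,"tz":-0.178,"rx":0,"ry":0,"rz":-1.05,"jaw":0.3}]' --grip_force 40

```text
time: 1.65
position: [0.5215, -0.083, 0.4005]
tool_rot: [2.398, 2.029, -0.0]
ft_force: [1.6, -1.0, -0.4]
grip_width: 0.299
```

```bash
python3 - <<'E'
from h import *
st=ctrl.get_state();print(st["time"],st["position"],st["ft_force"],st["grip_width"]*87)
p=P2W(*knob(0,0))
print(rel(np.r_[p[:2],.27],RG,st))
E
```

```text
1.65 [ 0.52154082 -0.08300166  0.40049793] [ 1.6257497  -0.97966427 -0.35794613] 26.005886558538847
(array([0.1422, 0.0515, 0.1304]), array([ 0.0002,  0.0006, -0.097 ]))
```

Call:
carry_out --commands '[{"tx":0.05,"ty":0.018,"tz":0.0,"rx":0,"ry":0,"rz":-0.05,"jaw":0.3},{"tx":0.095,"ty":0.034,"tz":0.02,"rx":0,"ry":0,"rz":-0.097,"jaw":0.3},{"tx":0.142,"ty":0.0515,"tz":0.05,"rx":0,"ry":0,"rz":-0.097,"jaw":0.3},{"tx":0.142,"ty":0.0515,"tz":0.1,"rx":0,"ry":0,"rz":-0.097,"jaw":0.3},{"tx":0.142,"ty":0.0515,"tz":0.13,"rx":0,"ry":0,"rz":-0.097,"jaw":0.3},{"tx":0.142,"ty":0.0515,"tz":0.13,"rx":0,"ry":0,"rz":-0.097,"jaw":0.3}]'

```text
time: 2.4
position: [0.5941, 0.0462, 0.2678]
tool_rot: [-2.297, -2.138, 0.007]
ft_force: [0.6, -0.3, 0.1]
grip_width: 0.302
```

```bash
python3 - <<'E'
from h import *
st=ctrl.get_state();print(st["time"],st["position"],st["tool_rot"],st["ft_force"],st["grip_width"]*87,W2P(st["position"]))
i=camera_info("wrist");w=get_image("wrist");cv2.imwrite("pics/w1.png",w[:,:,::-1]);np.savez("w1.npz",K=i["intrinsics"],R=i["R"],t=i["t"])
k=P2W(*knob(0,0));print(k,proj("wrist",k,i),rel(np.r_[k[:2],.27],RG,st))
E
```

```text
2.4 [0.59409049 0.04615342 0.26776946] [-2.29733192 -2.13766025  0.00683521] [ 0.56967924 -0.31552676  0.06110092] 26.268139706902073 [-0.1769629  -0.00165017  0.26776946]
[0.59591299 0.0485825  0.19905774] [322.16224262 212.73599228] (array([ 0.0026,  0.0016, -0.0022]), array([-0.0056,  0.0008, -0.0028]))
```

View pics/w1.png

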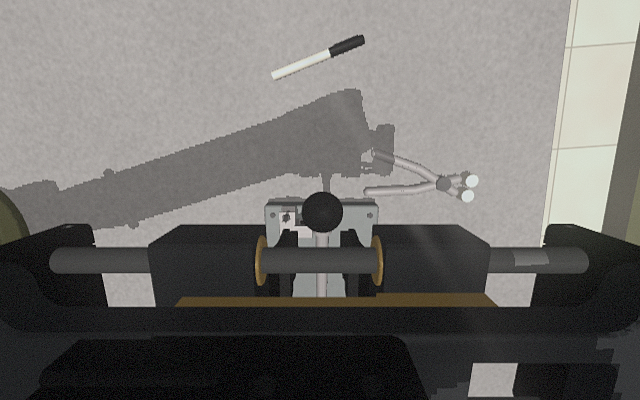

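The wrist view has the knob at (322,212), matching the prediction, and the fingers are centred on it. Next I descend to contact.

Call:
carry_out --commands '[{"tx":0.0026,"ty":0.001,"tz":0.025,"rx":0,"ry":0,"rz":-0.003,"jaw":0.3},{"tx":0.0026,"ty":0.001,"tz":0.048,"rx":0,"ry":0,"rz":-0.003,"jaw":0.3},{"tx":0.0026,"ty":0.001,"tz":0.052,"rx":0,"ry":0,"rz":-0.003,"jaw":0.3},{"tx":0.0026,"ty":0.001,"tz":0.052,"rx":0,"ry":0,"rz":-0.003,"jaw":0.3}]'

```text
time: 2.95
position: [0.5977, 0.0492, 0.2202]
tool_rot: [2.296, 2.142, 0.003]
ft_force: [0.2, -0.2, -0.3]
grip_width: 0.303
```

```bash
cat > st.py <<'E'
from h import *
def show():
    st=ctrl.get_state();p=W2P(st["position"]);F=st["ft_force"]
    print("t %.2f"%st["time"],"pressTCP mm",np.round(p*1e3,2),"F press",np.round([F@PX,F@PY,F[2]],2),"gap %.2f"%(st["grip_width"]*87),"rot err",np.round(rel(st["position"],RG,st)[1],3))
    return st
if __name__=="__main__": show()
E
python3 st.py
```

```text
t 2.95 pressTCP mm [-180.24    1.77  220.22] F press [ 0.22  0.21 -0.32] gap 26.32 rot err [ 0.002 -0.    -0.   ]
```

Call:
carry_out --commands '[{"tx":0,"ty":-0.0025,"tz":0.003,"rx":0,"ry":0,"rz":0,"jaw":0.3},{"tx":0,"ty":-0.0025,"tz":0.005,"rx":0,"ry":0,"rz":0,"jaw":0.3},{"tx":0,"ty":-0.0025,"tz":0.007,"rx":0,"ry":0,"rz":0,"jaw":0.3},{"tx":0,"ty":-0.0025,"tz":0.008,"rx":0,"ry":0,"rz":0,"jaw":0.3}]'

```text
time: 3.45
position: [0.5953, 0.0497, 0.2117]
tool_rot: [2.295, 2.143, 0.003]
ft_force: [-0.1, 1.1, 4.9]
grip_width: 0.301
```

```bash
python3 st.py
```

```text
t 3.45 pressTCP mm [-180.56   -0.69  211.73] F press [-1.05 -0.18  4.86] gap 26.18 rot err [ 0.003 -0.     0.   ]
```

Contact at 211.7 mm with 5 N, as predicted. Now I draw it down along the arc.

```bash
python3 - <<'E'
from h import *
for z in range(199,30,-8):
    k=knob(q_of_z(z/1e3),0);print(z,round(199-z),round((-.1795-k[0])*1e3,1))
E
```

```text
199 0 0.0
191 8 4.0
183 16 7.6
175 24 10.9
167 32 13.9
159 40 16.6
151 48 19.1
143 56 21.3
135 64 23.3
127 72 25.0
119 80 26.5
111 88 27.8
103 96 28.8
95 104 29.6
87 112 30.1
79 120 30.4
71 128 30.5
63 136 30.4
55 144 30.0
47 152 29.4
39 160 28.5
31 168 27.5
```

Call:
carry_out --commands '[{"tx":0.004,"ty":0,"tz":0.008,"rx":0,"ry":0,"rz":0,"jaw":0.3},{"tx":0.0076,"ty":0,"tz":0.016,"rx":0,"ry":0,"rz":0,"jaw":0.3},{"tx":0.011,"ty":0,"tz":0.024,"rx":0,"ry":0,"rz":0,"jaw":0.3},{"tx":0.014,"ty":0,"tz":0.032,"rx":0,"ry":0,"rz":0,"jaw":0.3},{"tx":0.0166,"ty":0,"tz":0.04,"rx":0,"ry":0,"rz":0,"jaw":0.3},{"tx":0.019,"ty":0,"tz":0.048,"rx":0,"ry":0,"rz":0,"jaw":0.3},{"tx":0.0213,"ty":0,"tz":0.056,"rx":0,"ry":0,"rz":0,"jaw":0.3},{"tx":0.0233,"ty":0,"tz":0.064,"rx":0,"ry":0,"rz":0,"jaw":0.3},{"tx":0.0233,"ty":0,"tz":0.064,"rx":0,"ry":0,"rz":0,"jaw":0.3}]'

```text
time: 4.58
position: [0.5975, 0.0749, 0.148]
tool_rot: [2.295, 2.145, 0.007]
ft_force: [1.2, 2.3, 7.9]
grip_width: 0.299
```

```bash
python3 st.py; python3 - <<'E'
from h import *
cv2.imwrite("pics/s2.png",cv2.resize(get_image("side")[100:260,260:400,::-1],None,fx=3.7,fy=3.7))
E
```

```text
t 4.58 pressTCP mm [-205.91   -0.29  147.99] F press [-2.34  1.03  7.93] gap 25.98 rot err [ 0.004 -0.003  0.002]
```

View pics/s2.png

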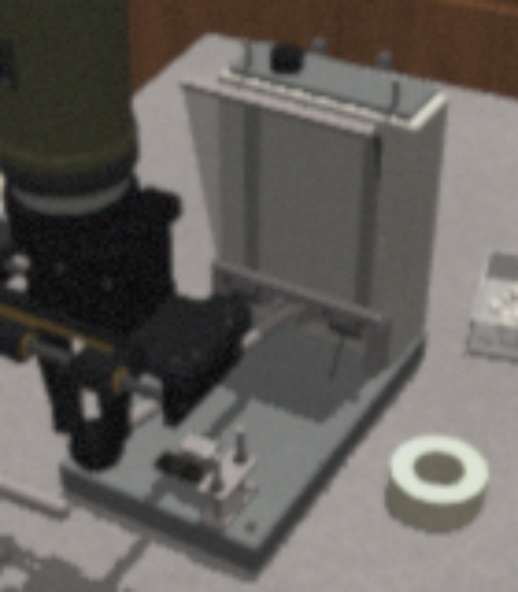

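The lever is coming down, held in the cradle of the two fingertips, and the gate is clear of the rod. Continuing.

Call:
carry_out --commands '[{"tx":-0.0012,"ty":0,"tz":0.008,"rx":-0.002,"ry":0.003,"rz":0,"jaw":0.3},{"tx":0.0,"ty":0,"tz":0.016,"rx":0,"ry":0,"rz":0,"jaw":0.3},{"tx":0.0014,"ty":0,"tz":0.024,"rx":0,"ry":0,"rz":0,"jaw":0.3},{"tx":0.0024,"ty":0,"tz":0.032,"rx":0,"ry":0,"rz":0,"jaw":0.3},{"tx":0.003,"ty":0,"tz":0.038,"rx":0,"ry":0,"rz":0,"jaw":0.3},{"tx":0.0032,"ty":0,"tz":0.041,"rx":0,"ry":0,"rz":0,"jaw":0.3},{"tx":0.0032,"ty":0,"tz":0.041,"rx":0,"ry":0,"rz":0,"jaw":0.3}]'

```text
time: 5.5
position: [0.5985, 0.0812, 0.1081]
tool_rot: [-2.293, -2.147, -0.014]
ft_force: [2.0, 7.0, 8.3]
grip_width: 0.3
```

```bash
python3 st.py; python3 - <<'E'
from h import *
i=camera_info("wrist");w=get_image("wrist");cv2.imwrite("pics/w3.png",w[:,:,::-1])
E
```

```text
t 5.50 pressTCP mm [-212.19    0.29  108.06] F press [-7.17  1.51  8.31] gap 26.07 rot err [ 0.006 -0.007  0.003]
```

View pics/w3.png

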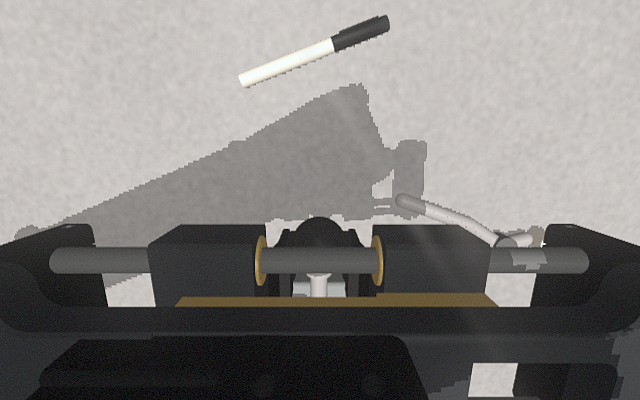

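Fx has grown to -7 N because friction rolls the fingertips along as the ball turns. I'll give way in x and go on slowly.

Call:
carry_out --commands '[{"tx":0.002,"ty":-0.001,"tz":0.002,"rx":0,"ry":0,"rz":0,"jaw":0.3},{"tx":0.003,"ty":-0.001,"tz":0.005,"rx":0,"ry":0,"rz":0,"jaw":0.3},{"tx":0.003,"ty":-0.001,"tz":0.008,"rx":0,"ry":0,"rz":0,"jaw":0.3},{"tx":0.003,"ty":-0.001,"tz":0.01,"rx":0,"ry":0,"rz":0,"jaw":0.3},{"tx":0.003,"ty":-0.001,"tz":0.011,"rx":0,"ry":0,"rz":0,"jaw":0.3},{"tx":0.003,"ty":-0.001,"tz":0.011,"rx":0,"ry":0,"rz":0,"jaw":0.3}]'

```text
time: 6.3
position: [0.5978, 0.0826, 0.0971]
tool_rot: [2.294, 2.145, 0.012]
ft_force: [0.6, 4.9, 8.1]
grip_width: 0.298
```

```bash
python3 st.py
```

```text
t 6.30 pressTCP mm [-213.55   -0.44   97.07] F press [-4.91  0.27  8.07] gap 25.92 rot err [ 0.006 -0.005  0.002]
```

Call:
carry_out --commands '[{"tx":0.001,"ty":0,"tz":0.0015,"rx":0,"ry":0,"rz":0,"jaw":0.3},{"tx":0.001,"ty":0,"tz":0.003,"rx":0,"ry":0,"rz":0,"jaw":0.3},{"tx":0.001,"ty":0,"tz":0.0045,"rx":0,"ry":0,"rz":0,"jaw":0.3},{"tx":0.001,"ty":0,"tz":0.0045,"rx":0,"ry":0,"rz":0,"jaw":0.3}]'

```text
time: 6.8
position: [0.5979, 0.083, 0.0925]
tool_rot: [2.294, 2.145, 0.011]
ft_force: [1.5, 3.9, 8.3]
grip_width: 0.303
```

```bash
python3 st.py
```

```text
t 6.80 pressTCP mm [-214.     -0.44   92.46] F press [-3.97  1.21  8.34] gap 26.40 rot err [ 0.006 -0.004  0.002]
```

Call:
carry_out --commands '[{"tx":0.0,"ty":0,"tz":0.0015,"rx":0,"ry":0,"rz":0,"jaw":0.3},{"tx":0.0,"ty":0,"tz":0.003,"rx":0,"ry":0,"rz":0,"jaw":0.3},{"tx":0.0,"ty":0,"tz":0.004,"rx":0,"ry":0,"rz":0,"jaw":0.3},{"tx":0.0,"ty":0,"tz":0.004,"rx":0,"ry":0,"rz":0,"jaw":0.3}]'

```text
time: 7.3
position: [0.5979, 0.0832, 0.0885]
tool_rot: [2.294, 2.145, 0.011]
ft_force: [1.1, 3.8, 8.9]
grip_width: 0.3
```

```bash
python3 st.py
```

```text
t 7.30 pressTCP mm [-214.18   -0.41   88.53] F press [-3.9   0.8   8.85] gap 26.12 rot err [ 0.006 -0.004  0.002]
```

Call:
carry_out --commands '[{"tx":0.0,"ty":0,"tz":0.0015,"rx":0,"ry":0,"rz":0,"jaw":0.3},{"tx":0.0,"ty":0,"tz":0.003,"rx":0,"ry":0,"rz":0,"jaw":0.3},{"tx":0.0,"ty":0,"tz":0.003,"rx":0,"ry":0,"rz":0,"jaw":0.3}]'

```text
time: 7.68
position: [0.5979, 0.0833, 0.0855]
tool_rot: [2.294, 2.145, 0.011]
ft_force: [1.1, 4.1, 7.4]
grip_width: 0.302
```

Call:
carry_out --commands '[{"tx":0.0,"ty":0,"tz":0.0015,"rx":0,"ry":0,"rz":0,"jaw":0.3},{"tx":0.0,"ty":0,"tz":0.003,"rx":0,"ry":0,"rz":0,"jaw":0.3},{"tx":0.0,"ty":0,"tz":0.003,"rx":0,"ry":0,"rz":0,"jaw":0.3}]'

```text
time: 8.05
position: [0.5979, 0.0833, 0.0825]
tool_rot: [2.294, 2.145, 0.011]
ft_force: [1.5, 3.8, 8.4]
grip_width: 0.3
```

```bash
python3 st.py
```

```text
t 8.05 pressTCP mm [-214.32   -0.38   82.53] F press [-3.93  1.2   8.42] gap 26.11 rot err [ 0.006 -0.005  0.002]
```

Call:
carry_out --commands '[{"tx":0.0,"ty":0,"tz":0.0015,"rx":0,"ry":0,"rz":0,"jaw":0.3},{"tx":0.0,"ty":0,"tz":0.003,"rx":0,"ry":0,"rz":0,"jaw":0.3},{"tx":0.0,"ty":0,"tz":0.003,"rx":0,"ry":0,"rz":0,"jaw":0.3}]'

```text
time: 8.43
position: [0.598, 0.0835, 0.0796]
tool_rot: [2.294, 2.145, 0.012]
ft_force: [1.8, 5.1, 8.9]
grip_width: 0.301
```

Call:
carry_out --commands '[{"tx":0.0,"ty":0,"tz":0.001,"rx":0,"ry":0,"rz":0,"jaw":0.3},{"tx":0.0,"ty":0,"tz":0.002,"rx":0,"ry":0,"rz":0,"jaw":0.3},{"tx":0.0,"ty":0,"tz":0.002,"rx":0,"ry":0,"rz":0,"jaw":0.3}]'

```text
time: 8.8
position: [0.598, 0.0835, 0.0776]
tool_rot: [2.294, 2.145, 0.012]
ft_force: [1.9, 5.7, 8.8]
grip_width: 0.301
```

```bash
python3 st.py; python3 - <<'E'
from h import *
cv2.imwrite("pics/s4.png",cv2.resize(get_image("side")[150:240,280:370,::-1],None,fx=6,fy=6,interpolation=cv2.INTER_CUBIC))
E
```

```text
t 8.80 pressTCP mm [-214.46   -0.29   77.63] F press [-5.77  1.47  8.83] gap 26.20 rot err [ 0.006 -0.005  0.002]
```

View pics/s4.png

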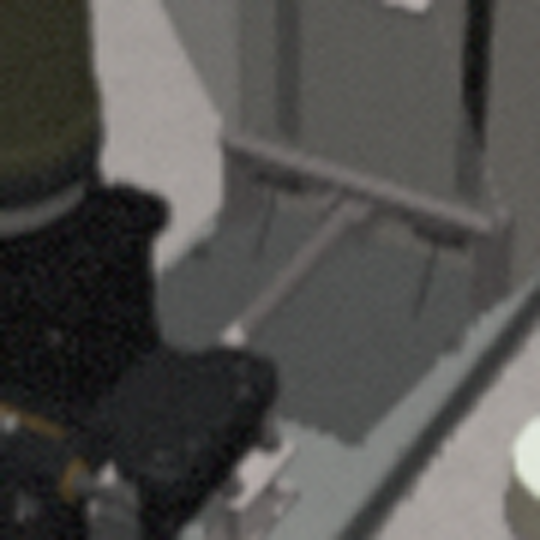

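The body hides the gate, so I go on by feel in 2 mm steps.

Call:
carry_out --commands '[{"tx":0.001,"ty":0,"tz":0.001,"rx":0,"ry":0,"rz":0,"jaw":0.3},{"tx":0.001,"ty":0,"tz":0.002,"rx":0,"ry":0,"rz":0,"jaw":0.3},{"tx":0.001,"ty":0,"tz":0.002,"rx":0,"ry":0,"rz":0,"jaw":0.3}]'

```text
time: 9.22
position: [0.598, 0.0836, 0.0755]
tool_rot: [2.294, 2.144, 0.01]
ft_force: [1.6, 2.0, 9.4]
grip_width: 0.301
```

Call:
carry_out --commands '[{"tx":0.0,"ty":0,"tz":0.001,"rx":0,"ry":0,"rz":0,"jaw":0.3},{"tx":0.0,"ty":0,"tz":0.0015,"rx":0,"ry":0,"rz":0,"jaw":0.3},{"tx":0.0,"ty":0,"tz":0.0015,"rx":0,"ry":0,"rz":0,"jaw":0.3}]'

```text
time: 9.6
position: [0.5981, 0.0836, 0.074]
tool_rot: [2.294, 2.144, 0.01]
ft_force: [1.7, 3.3, 7.8]
grip_width: 0.301
```

```bash
python3 st.py
```

```text
t 9.60 pressTCP mm [-214.63   -0.26   74.05] F press [-3.39  1.46  7.83] gap 26.21 rot err [ 0.006 -0.004  0.002]
```

Call:
carry_out --commands '[{"tx":0.0,"ty":0,"tz":0.001,"rx":0,"ry":0,"rz":0,"jaw":0.3},{"tx":0.0,"ty":0,"tz":0.0015,"rx":0,"ry":0,"rz":0,"jaw":0.3},{"tx":0.0,"ty":0,"tz":0.0015,"rx":0,"ry":0,"rz":0,"jaw":0.3}]'

```text
time: 9.98
position: [0.5981, 0.0836, 0.0725]
tool_rot: [2.294, 2.144, 0.01]
ft_force: [1.5, 3.7, 9.1]
grip_width: 0.305
```

```bash
python3 st.py
```

```text
t 9.97 pressTCP mm [-214.6    -0.25   72.54] F press [-3.82  1.26  9.1 ] gap 26.55 rot err [ 0.006 -0.004  0.002]
```

Call:
carry_out --commands '[{"tx":0.0,"ty":0,"tz":0.001,"rx":0,"ry":0,"rz":0,"jaw":0.3},{"tx":0.0,"ty":0,"tz":0.0015,"rx":0,"ry":0,"rz":0,"jaw":0.3},{"tx":0.0,"ty":0,"tz":0.0015,"rx":0,"ry":0,"rz":0,"jaw":0.3}]'

```text
time: 10.35
position: [0.5981, 0.0836, 0.071]
tool_rot: [2.294, 2.144, 0.01]
ft_force: [0.8, 3.3, 8.8]
grip_width: 0.303
```

Call:
carry_out --commands '[{"tx":0.0,"ty":0,"tz":0.001,"rx":0,"ry":0,"rz":0,"jaw":0.3},{"tx":0.0,"ty":0,"tz":0.0015,"rx":0,"ry":0,"rz":0,"jaw":0.3},{"tx":0.0,"ty":0,"tz":0.0015,"rx":0,"ry":0,"rz":0,"jaw":0.3}]'

```text
time: 10.72
position: [0.5983, 0.0836, 0.0698]
tool_rot: [2.294, 2.144, 0.011]
ft_force: [1.4, 4.2, 8.7]
grip_width: 0.299
```

```bash
python3 st.py
```

```text
t 10.72 pressTCP mm [-2.1456e+02 -6.0000e-02  6.9810e+01] F press [-4.3   1.13  8.66] gap 26.01 rot err [ 0.006 -0.004  0.002]
```

Call:
carry_out --commands '[{"tx":0.0,"ty":0,"tz":0.001,"rx":0,"ry":0,"rz":0,"jaw":0.3},{"tx":0.0,"ty":0,"tz":0.0015,"rx":0,"ry":0,"rz":0,"jaw":0.3},{"tx":0.0,"ty":0,"tz":0.0015,"rx":0,"ry":0,"rz":0,"jaw":0.3}]'

```text
time: 11.1
position: [0.5985, 0.0836, 0.0693]
tool_rot: [2.294, 2.143, 0.011]
ft_force: [-0.4, 2.9, 15.1]
grip_width: 0.304
```

```bash
python3 st.py
```

```text
t 11.10 pressTCP mm [-2.1459e+02  1.4000e-01  6.9250e+01] F press [-2.85 -0.6  15.15] gap 26.46 rot err [ 0.006 -0.003  0.001]
```

Pad felt: 15 N against 8.9 N free, starting at TCP z 69.8. That puts the rod about 62 mm up at the gate and the hook at about 67.5 mm, which agrees with the rough vision. I back off to mid-play (TCP 72.2) and then go sideways.

Call:
carry_out --commands '[{"tx":0.0,"ty":0,"tz":-0.002,"rx":0,"ry":0,"rz":0,"jaw":0.3},{"tx":0.0,"ty":0,"tz":-0.004,"rx":0,"ry":0,"rz":0,"jaw":0.3},{"tx":0.0,"ty":0,"tz":-0.0042,"rx":0,"ry":0,"rz":0,"jaw":0.3}]'

```text
time: 11.48
position: [0.5983, 0.0835, 0.0725]
tool_rot: [2.294, 2.144, 0.011]
ft_force: [2.0, 3.9, 7.5]
grip_width: 0.301
```

```bash
python3 st.py
```

```text
t 11.47 pressTCP mm [-2.1455e+02 -8.0000e-02  7.2470e+01] F press [-4.06  1.74  7.45] gap 26.17 rot err [ 0.006 -0.004  0.002]
```

Call:
carry_out --commands '[{"tx":0.0,"ty":-0.001,"tz":0,"rx":0,"ry":0,"rz":0,"jaw":0.3},{"tx":0.0,"ty":-0.003,"tz":0,"rx":0,"ry":0,"rz":0,"jaw":0.3},{"tx":0.0,"ty":-0.005,"tz":0,"rx":0,"ry":0,"rz":0,"jaw":0.3},{"tx":0.0,"ty":-0.007,"tz":0,"rx":0,"ry":0,"rz":0,"jaw":0.3},{"tx":0.0,"ty":-0.008,"tz":0,"rx":0,"ry":0,"rz":0,"jaw":0.3}]'

```text
time: 12.1
position: [0.5903, 0.0839, 0.0723]
tool_rot: [2.293, 2.144, 0.01]
ft_force: [0.9, 2.5, 8.4]
grip_width: 0.299
```

```bash
python3 st.py
```

```text
t 12.10 pressTCP mm [-214.38   -8.08   72.34] F press [-2.56  0.77  8.38] gap 25.99 rot err [ 0.006 -0.003  0.002]
```

Call:
carry_out --commands '[{"tx":-0.0001,"ty":-0.0015,"tz":0,"rx":0,"ry":0,"rz":0,"jaw":0.3},{"tx":-0.0002,"ty":-0.003,"tz":0,"rx":0,"ry":0,"rz":0,"jaw":0.3},{"tx":-0.0003,"ty":-0.0045,"tz":0,"rx":0,"ry":0,"rz":0,"jaw":0.3},{"tx":-0.0004,"ty":-0.006,"tz":0,"rx":0,"ry":0,"rz":0,"jaw":0.3},{"tx":-0.0004,"ty":-0.006,"tz":0,"rx":0,"ry":0,"rz":0,"jaw":0.3}]'

```text
time: 12.72
position: [0.5842, 0.0841, 0.0723]
tool_rot: [2.293, 2.144, 0.011]
ft_force: [1.8, 3.6, 7.8]
grip_width: 0.303
```

```bash
python3 st.py
```

```text
t 12.72 pressTCP mm [-214.12  -14.1    72.3 ] F press [-3.75  1.58  7.83] gap 26.34 rot err [ 0.006 -0.004  0.002]
```

Call:
carry_out --commands '[{"tx":-0.0001,"ty":-0.0015,"tz":0,"rx":0,"ry":0,"rz":0,"jaw":0.3},{"tx":-0.0002,"ty":-0.003,"tz":0,"rx":0,"ry":0,"rz":0,"jaw":0.3},{"tx":-0.0004,"ty":-0.0045,"tz":0,"rx":0,"ry":0,"rz":0,"jaw":0.3},{"tx":-0.0005,"ty":-0.006,"tz":0,"rx":0,"ry":0,"rz":0,"jaw":0.3},{"tx":-0.0005,"ty":-0.006,"tz":0,"rx":0,"ry":0,"rz":0,"jaw":0.3}]'

```text
time: 13.35
position: [0.5782, 0.0839, 0.0723]
tool_rot: [2.293, 2.144, 0.01]
ft_force: [1.3, 4.7, 9.1]
grip_width: 0.3
```

```bash
python3 st.py
```

```text
t 13.35 pressTCP mm [-213.54  -20.08   72.29] F press [-4.79  0.95  9.07] gap 26.09 rot err [ 0.006 -0.003  0.002]
```

Call:
carry_out --commands '[{"tx":-0.0002,"ty":-0.0015,"tz":0,"rx":0,"ry":0,"rz":0,"jaw":0.3},{"tx":-0.0004,"ty":-0.003,"tz":0,"rx":0,"ry":0,"rz":0,"jaw":0.3},{"tx":-0.0006,"ty":-0.0045,"tz":0,"rx":0,"ry":0,"rz":0,"jaw":0.3},{"tx":-0.0007,"ty":-0.006,"tz":0,"rx":0,"ry":0,"rz":0,"jaw":0.3},{"tx":-0.0007,"ty":-0.006,"tz":0,"rx":0,"ry":0,"rz":0,"jaw":0.3}]'

```text
time: 13.98
position: [0.5722, 0.0836, 0.0723]
tool_rot: [2.293, 2.144, 0.01]
ft_force: [1.1, 2.6, 8.4]
grip_width: 0.298
```

```bash
python3 st.py
```

```text
t 13.97 pressTCP mm [-212.84  -26.06   72.29] F press [-2.64  0.97  8.39] gap 25.95 rot err [ 0.006 -0.003  0.002]
```

Call:
carry_out --commands '[{"tx":-0.0002,"ty":-0.0015,"tz":0,"rx":0,"ry":0,"rz":0,"jaw":0.3},{"tx":-0.0004,"ty":-0.003,"tz":0,"rx":0,"ry":0,"rz":0,"jaw":0.3},{"tx":-0.0006,"ty":-0.0045,"tz":0,"rx":0,"ry":0,"rz":0,"jaw":0.3},{"tx":-0.0008,"ty":-0.006,"tz":0,"rx":0,"ry":0,"rz":0,"jaw":0.3},{"tx":-0.0008,"ty":-0.006,"tz":0,"rx":0,"ry":0,"rz":0,"jaw":0.3}]'

```text
time: 14.6
position: [0.5662, 0.0833, 0.0723]
tool_rot: [2.293, 2.144, 0.011]
ft_force: [1.4, 4.1, 7.6]
grip_width: 0.3
```

```bash
python3 st.py;  python3 - <<'E'
from h import *
i=camera_info("wrist");w=get_image("wrist");cv2.imwrite("pics/w5.png",w[150:330,200:440,::-1].repeat(3,0).repeat(3,1))
t=get_image("top");cv2.imwrite("pics/t5.png",cv2.resize(t[130:240,255:445,::-1],None,fx=4,fy=4,interpolation=cv2.INTER_CUBIC))
E
```

```text
t 14.60 pressTCP mm [-212.1   -32.03   72.27] F press [-4.23  1.12  7.65] gap 26.14 rot err [ 0.006 -0.003  0.002]
```

View pics/w5.png

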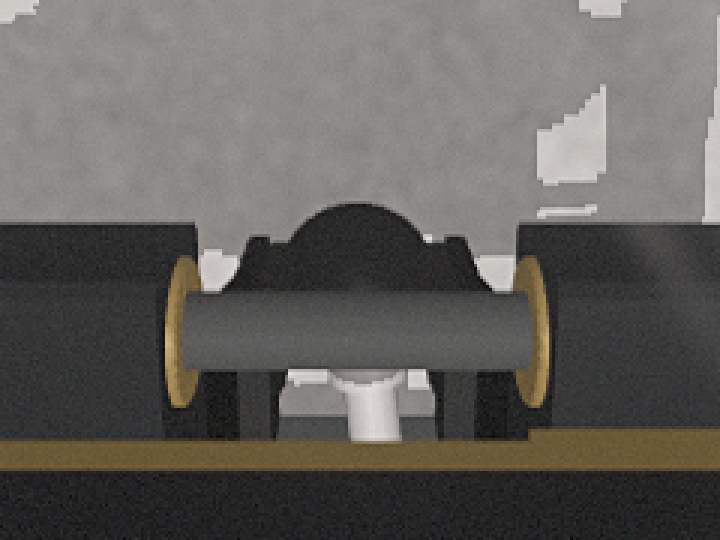

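View pics/t5.png

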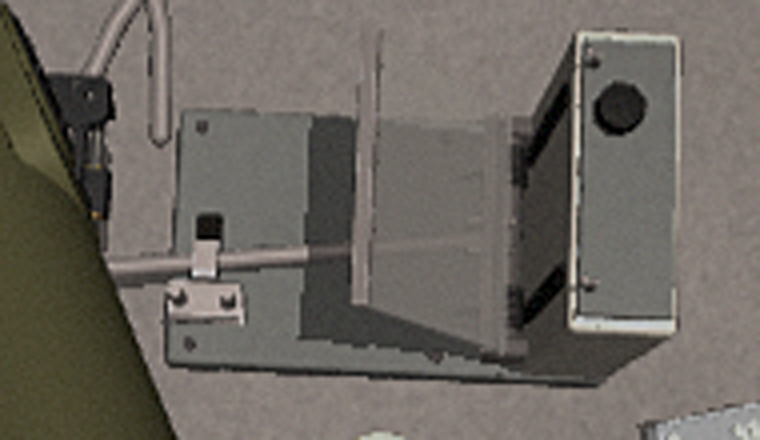

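The top view shows the rod under the gate's upper jaw, passing at about (205,260) in the zoom. At the gate its offset is 21.8 mm against the notch at 22 mm. Now I ease up slowly.

Call:
carry_out --commands '[{"tx":0,"ty":0,"tz":-0.001,"rx":0,"ry":0,"rz":0,"jaw":0.3},{"tx":0,"ty":0,"tz":-0.002,"rx":0,"ry":0,"rz":0,"jaw":0.3},{"tx":0,"ty":0,"tz":-0.003,"rx":0,"ry":0,"rz":0,"jaw":0.3},{"tx":0,"ty":0,"tz":-0.003,"rx":0,"ry":0,"rz":0,"jaw":0.3}]'

```text
time: 15.2
position: [0.5664, 0.0833, 0.0754]
tool_rot: [2.293, 2.144, 0.011]
ft_force: [0.9, 2.7, 8.5]
grip_width: 0.304
```

```bash
python3 st.py
```

```text
t 15.20 pressTCP mm [-212.1   -31.87   75.36] F press [-2.76  0.68  8.47] gap 26.48 rot err [ 0.006 -0.004  0.002]
```

Call:
carry_out --commands '[{"tx":0,"ty":0,"tz":-0.0005,"rx":0,"ry":0,"rz":0,"jaw":0.3},{"tx":0,"ty":0,"tz":-0.001,"rx":0,"ry":0,"rz":0,"jaw":0.3},{"tx":0,"ty":0,"tz":-0.001,"rx":0,"ry":0,"rz":0,"jaw":0.3}]'

```text
time: 15.58
position: [0.5663, 0.0833, 0.0763]
tool_rot: [2.293, 2.144, 0.011]
ft_force: [2.1, 3.4, 9.1]
grip_width: 0.302
```

```bash
python3 st.py
```

```text
t 15.57 pressTCP mm [-212.08  -31.92   76.29] F press [-3.57  1.84  9.11] gap 26.31 rot err [ 0.006 -0.003  0.002]
```

Call:
carry_out --commands '[{"tx":0,"ty":0,"tz":-0.0005,"rx":0,"ry":0,"rz":0,"jaw":0.3},{"tx":0,"ty":0,"tz":-0.001,"rx":0,"ry":0,"rz":0,"jaw":0.3},{"tx":0,"ty":0,"tz":-0.001,"rx":0,"ry":0,"rz":0,"jaw":0.3}]'

```text
time: 15.95
position: [0.5663, 0.0833, 0.0773]
tool_rot: [2.293, 2.144, 0.011]
ft_force: [1.0, 3.6, 8.8]
grip_width: 0.299
```

```bash
python3 st.py
```

```text
t 15.95 pressTCP mm [-212.07  -31.93   77.28] F press [-3.65  0.79  8.82] gap 26.04 rot err [ 0.006 -0.003  0.002]
```

Call:
carry_out --commands '[{"tx":0,"ty":0,"tz":-0.0005,"rx":0,"ry":0,"rz":0,"jaw":0.3},{"tx":0,"ty":0,"tz":-0.0007,"rx":0,"ry":0,"rz":0,"jaw":0.3},{"tx":0,"ty":0,"tz":-0.0007,"rx":0,"ry":0,"rz":0,"jaw":0.3}]'

```text
time: 16.32
position: [0.5662, 0.0833, 0.0779]
tool_rot: [2.293, 2.144, 0.011]
ft_force: [1.9, 4.1, 7.8]
grip_width: 0.3
```

```bash
python3 st.py
```

```text
t 16.32 pressTCP mm [-212.06  -31.99   77.91] F press [-4.22  1.6   7.85] gap 26.08 rot err [ 0.006 -0.003  0.002]
```

Call:
carry_out --commands '[{"tx":0,"ty":0,"tz":-0.0005,"rx":0,"ry":0,"rz":0,"jaw":0.3},{"tx":0,"ty":0,"tz":-0.0007,"rx":0,"ry":0,"rz":0,"jaw":0.3},{"tx":0,"ty":0,"tz":-0.0007,"rx":0,"ry":0,"rz":0,"jaw":0.3}]'

```text
time: 16.7
position: [0.5661, 0.0832, 0.0782]
tool_rot: [2.294, 2.144, 0.01]
ft_force: [2.3, 4.1, 5.8]
grip_width: 0.303
```

```bash
python3 st.py
```

```text
t 16.70 pressTCP mm [-211.97  -32.11   78.2 ] F press [-4.21  1.97  5.82] gap 26.40 rot err [ 0.006 -0.004  0.002]
```

The load is passing to the notch: Fz is down to 5.8 N and the tool has stalled at 78.2 mm. I continue gently and relieve Fx as well.

Call:
carry_out --commands '[{"tx":0.0005,"ty":0,"tz":-0.0004,"rx":0,"ry":0,"rz":0,"jaw":0.3},{"tx":0.001,"ty":0,"tz":-0.0006,"rx":0,"ry":0,"rz":0,"jaw":0.3},{"tx":0.001,"ty":0,"tz":-0.0006,"rx":0,"ry":0,"rz":0,"jaw":0.3}]'

```text
time: 17.08
position: [0.5658, 0.0833, 0.0782]
tool_rot: [2.294, 2.143, 0.008]
ft_force: [3.2, 3.3, 5.8]
grip_width: 0.303
```

```bash
python3 st.py
```

```text
t 17.07 pressTCP mm [-212.06  -32.46   78.25] F press [-3.52  3.01  5.82] gap 26.37 rot err [ 0.005 -0.002  0.001]
```

Call:
carry_out --commands '[{"tx":0.0005,"ty":0,"tz":-0.0004,"rx":0,"ry":0,"rz":0,"jaw":0.3},{"tx":0.0007,"ty":0,"tz":-0.0006,"rx":0,"ry":0,"rz":0,"jaw":0.3},{"tx":0.0007,"ty":0,"tz":-0.0006,"rx":0,"ry":0,"rz":0,"jaw":0.3}]'

```text
time: 17.45
position: [0.5657, 0.0833, 0.0784]
tool_rot: [2.295, 2.143, 0.007]
ft_force: [5.4, 3.6, 4.2]
grip_width: 0.301
```

```bash
python3 st.py
```

```text
t 17.45 pressTCP mm [-212.07  -32.52   78.42] F press [-3.99  5.16  4.23] gap 26.22 rot err [ 0.005 -0.002  0.001]
```

Fy = 5 N means only the +y finger still bears, pushing the knob towards the catch side. I centre the cradle slightly while easing off.

Call:
carry_out --commands '[{"tx":0.0003,"ty":0.0002,"tz":-0.0002,"rx":0,"ry":0,"rz":0,"jaw":0.3},{"tx":0.0005,"ty":0.0004,"tz":-0.0004,"rx":0,"ry":0,"rz":0,"jaw":0.3},{"tx":0.0005,"ty":0.0004,"tz":-0.0004,"rx":0,"ry":0,"rz":0,"jaw":0.3}]'

```text
time: 17.82
position: [0.5657, 0.0834, 0.0785]
tool_rot: [2.295, 2.143, 0.005]
ft_force: [5.1, 2.5, 3.4]
grip_width: 0.302
```

```bash
python3 st.py
```

```text
t 17.82 pressTCP mm [-212.13  -32.55   78.48] F press [-2.8   4.93  3.42] gap 26.29 rot err [ 0.004 -0.001  0.   ]
```

Call:
carry_out --commands '[{"tx":0.0003,"ty":0.0004,"tz":-0.0002,"rx":0,"ry":0,"rz":0,"jaw":0.3},{"tx":0.0005,"ty":0.0008,"tz":-0.0003,"rx":0,"ry":0,"rz":0,"jaw":0.3},{"tx":0.0005,"ty":0.0008,"tz":-0.0003,"rx":0,"ry":0,"rz":0,"jaw":0.3}]'

```text
time: 18.2
position: [0.5657, 0.0834, 0.0784]
tool_rot: [2.296, 2.143, 0.002]
ft_force: [5.3, 2.3, 4.2]
grip_width: 0.303
```

```bash
python3 st.py
```

```text
t 18.20 pressTCP mm [-212.2   -32.57   78.42] F press [-2.69  5.1   4.21] gap 26.36 rot err [ 0.002 -0.     0.   ]
```

```bash
python3 - <<'E'
from h import *
st=ctrl.get_state();print(st["ft_force"],st["torque"],st["qd"].round(4),st["joint_positions"])
i=camera_info("wrist");w=get_image("wrist");cv2.imwrite("pics/w6.png",w[150:330,200:440,::-1].repeat(3,0).repeat(3,1))
t=get_image("top");cv2.imwrite("pics/t6.png",cv2.resize(t[160:230,270:390,::-1],None,fx=6,fy=6,interpolation=cv2.INTER_CUBIC))
E
python3 st.py
```

```text
[5.27435239 2.33310397 4.208975  ] [ 0.46973022 -1.20966835  0.07854284] [ 0.0018 -0.      0.0003 -0.0005  0.0004  0.0001  0.0002] [ 0.41258217  0.35389865 -0.71209971  1.79626172  0.25915509  1.0850219
 -0.45974547]
t 18.30 pressTCP mm [-212.16  -32.55   78.45] F press [-2.71  4.77  4.85] gap 25.80 rot err [ 0.002 -0.     0.   ]
```

View pics/w6.png

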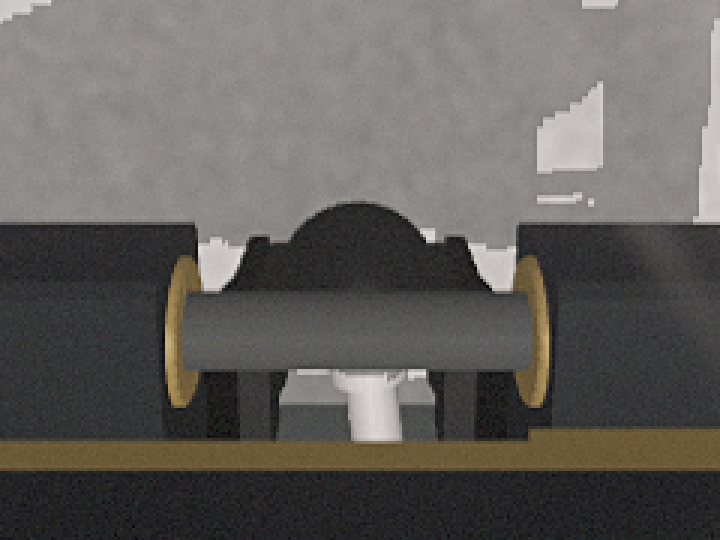

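View pics/t6.png

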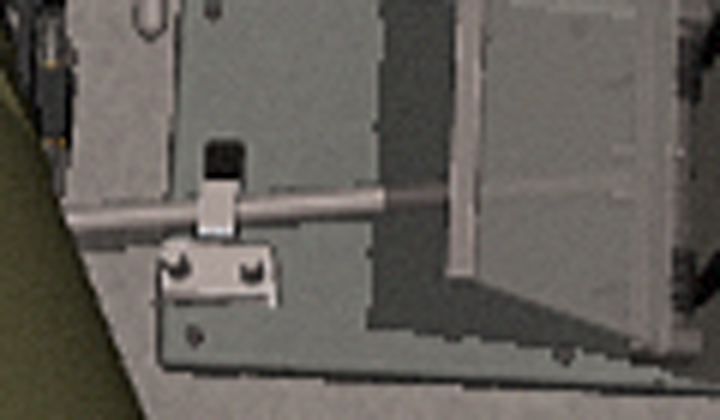

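Call:
carry_out --commands '[{"tx":0,"ty":0,"tz":0,"rx":0,"ry":0,"rz":0,"jaw":0.3},{"tx":0,"ty":0,"tz":0,"rx":0,"ry":0,"rz":0,"jaw":0.3}]'

```text
time: 18.55
position: [0.5657, 0.0834, 0.0784]
tool_rot: [2.296, 2.143, 0.002]
ft_force: [4.6, 2.8, 3.2]
grip_width: 0.301
```

```bash
python3 st.py
```

```text
t 18.55 pressTCP mm [-212.16  -32.56   78.45] F press [-3.16  4.42  3.2 ] gap 26.22 rot err [ 0.002 -0.     0.   ]
```

Call:
carry_out --commands '[{"tx":0,"ty":0,"tz":-0.0003,"rx":0,"ry":0,"rz":0,"jaw":0.3},{"tx":0,"ty":0,"tz":-0.0006,"rx":0,"ry":0,"rz":0,"jaw":0.3},{"tx":0,"ty":0,"tz":-0.0006,"rx":0,"ry":0,"rz":0,"jaw":0.3}]'

```text
time: 18.92
position: [0.5655, 0.0834, 0.0787]
tool_rot: [2.296, 2.143, 0.002]
ft_force: [5.7, 1.6, 3.9]
grip_width: 0.301
```

```bash
python3 st.py
```

```text
t 18.93 pressTCP mm [-212.12  -32.7    78.73] F press [-2.03  5.53  3.92] gap 26.20 rot err [ 0.001 -0.     0.   ]
```

The load is mostly off, with only the +y finger still bearing in the safe direction. Opening the jaws a little should retreat it without any +y push on the knob.

Call:
carry_out --commands '[{"tx":0,"ty":0,"tz":0,"rx":0,"ry":0,"rz":0,"jaw":0.31},{"tx":0,"ty":0,"tz":0,"rx":0,"ry":0,"rz":0,"jaw":0.315}]'

```text
time: 19.18
position: [0.5652, 0.0834, 0.0786]
tool_rot: [2.297, 2.143, 0.001]
ft_force: [3.9, 3.1, 2.8]
grip_width: 0.307
```

```bash
python3 st.py
```

```text
t 19.18 pressTCP mm [-212.13  -33.02   78.62] F press [-3.38  3.64  2.85] gap 26.71 rot err [ 0.001 -0.     0.   ]
```

Call:
carry_out --commands '[{"tx":0,"ty":0,"tz":0,"rx":0,"ry":0,"rz":0,"jaw":0.32},{"tx":0,"ty":0,"tz":0,"rx":0,"ry":0,"rz":0,"jaw":0.33},{"tx":0,"ty":0,"tz":0,"rx":0,"ry":0,"rz":0,"jaw":0.33}]'

```text
time: 19.55
position: [0.5647, 0.0834, 0.0786]
tool_rot: [-2.296, -2.143, 0.0]
ft_force: [3.2, 3.1, 3.9]
grip_width: 0.328
```

```bash
python3 st.py
```

```text
t 19.55 pressTCP mm [-212.07  -33.53   78.56] F press [-3.32  2.97  3.86] gap 28.54 rot err [-0. -0.  0.]
```

Call:
carry_out --commands '[{"tx":0,"ty":0,"tz":0,"rx":0,"ry":0,"rz":0,"jaw":0.34},{"tx":0,"ty":0,"tz":0,"rx":0,"ry":0,"rz":0,"jaw":0.35},{"tx":0,"ty":0,"tz":0,"rx":0,"ry":0,"rz":0,"jaw":0.36},{"tx":0,"ty":0,"tz":0,"rx":0,"ry":0,"rz":0,"jaw":0.36}]'

```text
time: 20.05
position: [0.5642, 0.0828, 0.0782]
tool_rot: [-2.297, -2.143, 0.003]
ft_force: [1.3, 2.0, 2.0]
grip_width: 0.36
```

```bash
python3 st.py
```

```text
t 20.05 pressTCP mm [-211.42  -34.02   78.18] F press [-2.05  1.14  2.03] gap 31.29 rot err [-0.002  0.001 -0.   ]
```

Call:
carry_out --commands '[{"tx":0,"ty":0,"tz":-0.0005,"rx":0,"ry":0,"rz":0,"jaw":0.36},{"tx":0,"ty":0,"tz":-0.001,"rx":0,"ry":0,"rz":0,"jaw":0.36},{"tx":0,"ty":0,"tz":-0.002,"rx":0,"ry":0,"rz":0,"jaw":0.36},{"tx":0,"ty":0,"tz":-0.003,"rx":0,"ry":0,"rz":0,"jaw":0.36}]'

```text
time: 20.55
position: [0.5642, 0.0827, 0.0812]
tool_rot: [-2.297, -2.143, 0.003]
ft_force: [-0.4, 0.7, -0.4]
grip_width: 0.365
```

```bash
python3 st.py
```

```text
t 20.55 pressTCP mm [-211.34  -34.03   81.2 ] F press [-0.71 -0.41 -0.44] gap 31.75 rot err [-0.002  0.001 -0.   ]
```

Forces are zero and the knob stayed down. Now I withdraw straight up.

Call:
carry_out --commands '[{"tx":0,"ty":0,"tz":-0.005,"rx":0,"ry":0,"rz":0,"jaw":0.36},{"tx":0,"ty":0,"tz":-0.015,"rx":0,"ry":0,"rz":0,"jaw":0.36},{"tx":0,"ty":0,"tz":-0.04,"rx":0,"ry":0,"rz":0,"jaw":0.36},{"tx":0,"ty":0,"tz":-0.08,"rx":0,"ry":0,"rz":0,"jaw":0.36},{"tx":0,"ty":0,"tz":-0.13,"rx":0,"ry":0,"rz":0,"jaw":0.36},{"tx":0.02,"ty":-0.02,"tz":-0.18,"rx":0,"ry":0,"rz":0,"jaw":0.36},{"tx":0.05,"ty":-0.06,"tz":-0.22,"rx":0,"ry":0,"rz":0,"jaw":0.36},{"tx":0.09,"ty":-0.09,"tz":-0.24,"rx":0,"ry":0,"rz":0,"jaw":0.36},{"tx":0.09,"ty":-0.09,"tz":-0.24,"rx":0,"ry":0,"rz":0,"jaw":0.36}]'

```text
time: 21.68
position: [0.4794, 0.1848, 0.3252]
tool_rot: [2.285, 2.151, 0.007]
ft_force: [-0.3, 0.9, -0.7]
grip_width: 0.357
```

```bash
python3 st.py; python3 - <<'E'
from h import *
s=get_image("side")[:,:,::-1];t=get_image("top")[:,:,::-1];i=camera_info("wrist");w=get_image("wrist")[:,:,::-1]
cv2.imwrite("pics/s7.png",s);cv2.imwrite("pics/t7.png",t);cv2.imwrite("pics/w7.png",w)
k=P2W(*knob(q_of_z(.0654,.115),.115));print("exp knob",k,q_of_z(.0654,.115));print(proj("side",k),proj("top",k),proj("wrist",k,i))
E
```

```text
t 21.68 pressTCP mm [-307.36 -125.66  325.19] F press [-0.88 -0.34 -0.72] gap 31.09 rot err [ 0.006 -0.001  0.009]
exp knob [0.5658357  0.07929586 0.0654    ] 0.49473038533129793
[296.92074202 247.05730311] [271.22418683 196.97236356] [375.74164937 239.59467518]
```

View pics/s7.png

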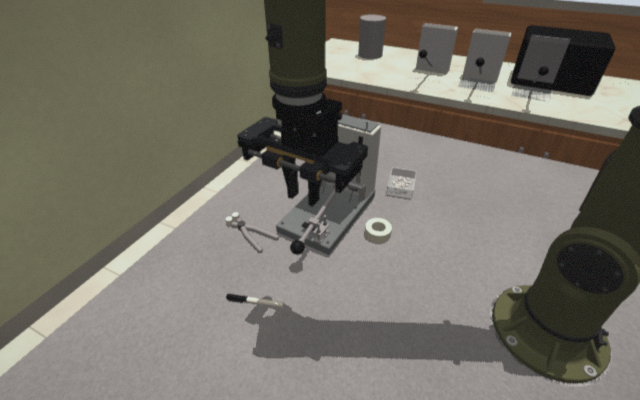

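View pics/t7.png

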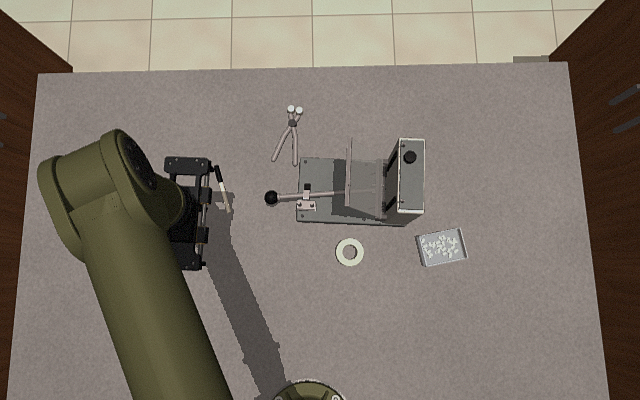

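View pics/w7.png

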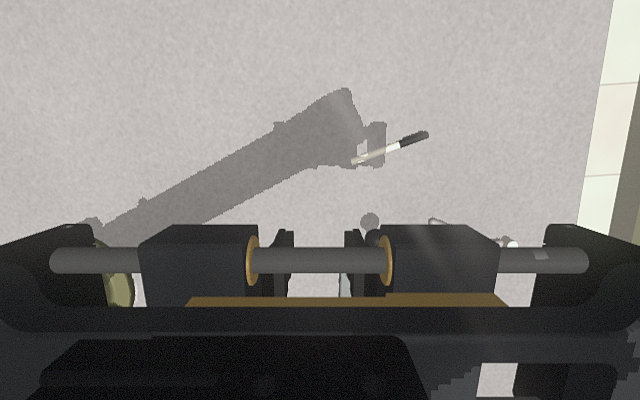

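The lever hangs in the notch. The knob is at side (297,247) and top (271,197), where the hooked pose predicts, and the other things are in place. One last steadiness check before handing in.

Call:
carry_out --commands '[{"tx":0,"ty":0,"tz":0,"rx":0,"ry":0,"rz":0,"jaw":0.36},{"tx":0,"ty":0,"tz":0,"rx":0,"ry":0,"rz":0,"jaw":0.36},{"tx":0,"ty":0,"tz":0,"rx":0,"ry":0,"rz":0,"jaw":0.36},{"tx":0,"ty":0,"tz":0,"rx":0,"ry":0,"rz":0,"jaw":0.36},{"tx":0,"ty":0,"tz":0,"rx":0,"ry":0,"rz":0,"jaw":0.36},{"tx":0,"ty":0,"tz":0,"rx":0,"ry":0,"rz":0,"jaw":0.36},{"tx":0,"ty":0,"tz":0,"rx":0,"ry":0,"rz":0,"jaw":0.36},{"tx":0,"ty":0,"tz":0,"rx":0,"ry":0,"rz":0,"jaw":0.36}]'

```text
time: 22.82
position: [0.4813, 0.1793, 0.3217]
tool_rot: [2.297, 2.143, -0.0]
ft_force: [-1.1, 0.4, -0.1]
grip_width: 0.364
```

```bash
python3 - <<'E'
from h import *
t7=cv2.imread("pics/t7.png");s7=cv2.imread("pics/s7.png")
s=get_image("side")[:,:,::-1];t=get_image("top")[:,:,::-1]
for S,T in((s7,t7),(s,t)):
    a,_=blob(S,(297,247));b,_=blob(T,(271,197));p,e=tri(ray("side",a),ray("top",b));print(a,b,W2P(p)*1e3,e[0]*1e3)
t0=cv2.imread("pics/top0.png").astype(int)
for n,(x0,x1,y0,y1) in dict(strip=(265,310,100,155),roll=(332,368,236,268),clips=(412,470,226,270)).items():
    print(n,np.abs(t[y0:y1,x0:x1].astype(int)-t0[y0:y1,x0:x1]).mean())
print(ctrl.get_state()["time"])
ctrl.close_job()
E
```

```text
[297.0703125 247.15625  ] [270.75182482 197.18978102] [-209.00587617  -33.0612925    66.45638661] 0.16128772773911895
[297.03100775 247.07751938] [270.74814815 197.2       ] [-209.01061512  -33.05665464   66.70769933] 0.0833690727751876
strip 17.102222222222224
roll 19.942997685185187
clips 19.316614420062695
22.925
the job is handed in; nothing more can be done
```

The press is set open and the lever is hooked in the catch's notch. I handed the job in at 22.9 s with the robot clear of everything.

- **Drawing down:** I bore down on the ball knob with two fingertips cradling it and followed the lever's arc.
- **Finding the catch:** The pad was felt at fingertip height (TCP z) 69.8 mm. Knob force rose from about 9 to 15 N there, which is roughly 9 N on the gate, against the 30 N limit.
- **Slipping under:** I backed off 2.5 mm into the play and moved 32 mm sideways, with no sign of touching the catch in the force readings.
- **Easing up:** The notch took the load at TCP z 78.2 mm. Then I opened the jaws slightly and lifted off at near zero force.

**Last checks**
- **Hooked position:** The knob is at press (-209, -33, 66.6) mm. The hooked pose predicts (-208, -32, 65.4). It was unchanged over the last second.
- **Other objects:** In the pictures taken after I withdrew, the pen, pliers, roll and clips are where they were.

**Checks that disagreed**
- **Side force:** While unloading, one finger pushed the knob about 5 N towards the catch (away from the firing direction). Small sideways corrections did not relieve it; opening the jaws did.
- **Pixel comparison:** The start-to-end image difference around the pliers, roll and clips came out at a near-uniform 17–20 grey levels. I put that down to picture noise and did not pursue it, so the claim that they stayed put rests on looking at the pictures.

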